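# Slide a board carrier under the height-gauge bridge

### The arm

A 6-joint arm with a two-finger parallel gripper is mounted at the origin on a cart in front of the work surface, level with it; the furniture and walls round the work are solid. World frame = base frame: x ahead of the robot, y to its left, z up, the work surface at z = 0. Lengths are in m, angles in rad, forces in N, time in s.
With the tool pointing down it reaches from about 0.3 to 0.875 m from the base axis. Payload 6.4 kg.
Tool frame: the origin (TCP) lies on the centre line of the jaws, within the pads' length; the fingertips stand robot.finger_overhang ahead of it and the grasp point (between the pads) lies 8 mm behind it (robot.finger_overhang is the distance from the TCP to the fingertips, in m); z points along the fingers, y is the line along which they close (so a half turn about z gives the same grasp; the last joint's range is limited). The gripper opens to 85 mm and grips with 20 to 120 N. Pads are 22 mm wide; open, the fingers measure 114 mm over their backs; the gripper's body (76 mm by 85 mm) begins 54 mm behind the grasp point. The pads swing forward as they close: fully open they stand 13 mm farther back than shut.
Start: joints at [-1.376, 0.181, 1.607, -0, 1.354, -0.206], TCP at [0.224, -0.529, 0.208] pointing down, gripper open.
Joint ranges: [-2.99, 2.99], [-0.89, 2.07], [0.3, 2.58], [-1.14, 4.28], [0, 2.63], [-3.12, 3.12]. Speed limits (rad/s): [2.57, 2.57, 3.01, 3.14, 3.14, 3.14].

### API

Orientations are given as a unit quaternion [x, y, z, w].
In Python, from cell import robot gives the robot as it stands.
- The arm moves only by the tool arm_command, never from a script. Its argument "targets" is a list of rows, each a list of 2 entries, a list of its own where there are three numbers: the shift along the tool's x, y, z in mm, then the turn about the tool's z in rad. A call has 1 to 8 rows; each row is the pose to reach, as a shift and turn from the pose commanded when the call began, along the tool's axes at that moment; what a row does not reach only later rows make up. A row lasts 1/12 s, in which the tool goes at most 41.7 mm and 7.16 degrees, less where a joint would pass 70% of its speed; a pose out of reach is approached as far as the arm can. A call with a gripper value outside its range is refused whole. "gripper" is the opening in per cent of the stroke, from 0 (shut) to 100 (fully open), set as the call begins (left out, the last holds). The fingers move at their own pace and stop on an object; the grip force is fixed at half the most. Time passes only in rows, so rows that repeat a pose let the fingers close. It gives the time, the measured TCP pose, the force, the opening and the grip force at its end, in the units of the state.
- robot.sense(): the state, without advancing time (a new reading comes with each control period).
- robot.snapshot(name): name is "side" or "top" or "wrist"; returns a dict with "color" (420x560x3 uint8, blue, green, red), "fx", "fy", "cx", "cy" (pixels), "R" (3x3) and "t" (3): a world point X has camera coordinates R X + t. Camera axes: x right, y down, z forward; pixel columns grow to the right and rows downward; lengths in m; the calibration is good to about 2 mm. A picture is of the moment at which its call begins. There is no depth.
- robot.finish_job(): hands the job in; it is judged then, once.
Trained networks look in a picture, given as the dict that the camera call returned (one of the last four; its "shot" number tells which), for a name from the list of things; names that differ only in an ending like _2 or _b are one class to them, and where a whole thing is asked for, a point or a joint stands for the part that bears it (a point fixed in the world has none). Each returns a list of dicts, best first, with "conf" (0 to 1); they miss things now and then, are a little off and sometimes report something else, mostly with a low value. They report only what shows in the picture. A call takes as long as a camera call.
- robot.search_frame(picture, name): "location" ([x, y, z] in m, in world coordinates, good to about 4 mm: the middle of the surface that is visible of it).
- robot.masks_of(picture, name): "region" (420x560 bool, what is visible of it).
- robot.pinpoint(picture, name): "location" ([x, y, z] in m, in world coordinates, good to about 4 mm: a listed point, or the origin of a listed thing).
The state is a dict: "t": time; "joint_positions": joint angles; "joint_velocities": joint speeds; "joint_efforts": joint torques, N m; "position": TCP position; "ee_rot": TCP orientation; "ft_force": force on the tool from outside, world axes, zero at the start; "wrist_torque": the same for the moment, N m; "grip_width": finger opening in m; "finger_force": force on a finger pad.
Only numpy, scipy, OpenCV 4.12 (cv2) and the standard library are available. Lean on these libraries where they do the work, as an engineer would, in place of code of your own. Each camera call takes 0.05 s, during which the arm holds its last target. There are 200 camera calls.

### The job

Check the height of the fitted circuit board: push the grey board carrier along the bench, in through the flared mouth and under the low bridge of the height gauge, until it is fully home, its leading edge flush against the stop bar. Only push it, flat on the bench: do not pick it up or tip it. The robot touches neither the gauge nor the other things lying about; leave the carrier there and move clear.

Things in the scene. Friction and masses are not known exactly. Their poses are not given: they have to be found in the camera images.
- carrier: Loose grey pallet, a blue circuit board fixed in its top: 110 mm long (x), 90 wide (y), 16 high, board parts included; plain upright sides, about 0.3 kg. Origin: centre of its underside; x along its length, at first within 0.35 rad of the gauge's x, z up. Starts before the gauge's mouth, off to its +y side (towards the robot and the bench's front edge).
- gauge: Height gauge of bare metal, fixed to the bench. Origin: on the bench, centred under the bridge; x is the way the carrier is pushed in, y across. Two rails 14 mm high, inner faces at y = +/-49 mm, from x = -15 to 67; flared mouth pieces, also 14 high, widen to y = +/-65 at x = -45. With the carrier home its origin is at the gauge's, its rear 40 mm in front of the bridge.
- bridge (a point): Middle of the bridge beam's underside, 20 mm above the bench, above the gauge's origin. The beam spans the rails and is 30 mm deep along the gauge's x; its top is 32 mm up, screw heads 36 mm.
- stop (a point): Middle of the stop bar's face at bench level, at x = 55 mm of the gauge; the bar is 14 mm high and crosses the rails' far end.
- black_board: Bystander: black circuit board, 50 x 70 mm, flat on the bench; origin at the centre of the underside.
- spare_board: Bystander: small green circuit board, 45 x 60 mm, flat on the bench; origin at the centre of the underside.
- solder_spool: Bystander: reel of solder wire standing on its flange, 54 mm across, 42 mm high; origin at the centre of the underside.
- tape_roll: Bystander: roll of black tape lying flat, 58 mm across, 19 mm high; origin at the centre of the underside.

How it is judged:
On the way:
1. the carrier's leading part is under the bridge, entered from the mouth, flat on the bench (x of carrier in the frame of gauge between -0.065 and -0.015 m and y of carrier in the frame of gauge between -0.007 and 0.007 m and height (world z) of carrier below 0.004 m), for 0.1 s.
At the end, for the whole second after the job is handed in: the carrier lies flat and still under the bridge, its leading edge within 5 mm of the stop bar, within 7 mm of the gauge's centre line and within 4 degrees (0.07 rad) of straight (x of carrier in the frame of gauge between -0.005 and 0.006 m and y of carrier in the frame of gauge between -0.007 and 0.007 m and angle between the x axis of carrier and the x axis of gauge, either way round below 0.07 rad and height (world z) of carrier below 0.004 m and angle between carrier's own z axis and vertical below 0.04 rad and linear speed of carrier below 0.01 m/s); the robot touches nothing.
It fails at once if the carrier is lifted (its underside centre more than 6 mm above the bench) (height (world z) of carrier above 0.006 m).
It fails at once if the carrier is tipped by more than 0.08 rad (angle between carrier's own z axis and vertical above 0.08 rad).
It fails at once if the robot presses on the gauge (more than 4 N) (contact force between any of the fingers, the arm and gauge above 4 N).
It fails at once if a bystander is moved by more than 15 mm (distance of any of black_board, spare_board, solder_spool, tape_roll from where it was at the start of the episode above 0.015 m).
It also fails if it takes over 56 s, if anything falls off the work surface, if the arm or the gripper's body presses on something with over 40 N, if the wrist force passes 120 N, or if a joint passes its speed limit or range.

## Working session

There is one attempt and no reset: what is moved stays moved. The work goes in short steps, Python scripts to look and compute and a tool call to move; the robot and the scene stay as the last step left them, time stands still between calls to the robot, and variables do not carry over. Pictures are saved under pics/ and viewed, at most 10 in all, crops included, and the job is handed in when it is done.

Besides the shell and the picture viewer there is one more tool, called after "Call:" by a JSON object that holds its "fn" and its "kwargs". arm_command: Moves the arm, as the interface text tells. Its arguments: {"type":"object","properties":{"targets":{"type":"array","items":{"type":"array"}},"gripper":{"type":"number"}},"required":["targets"]}

```bash
mkdir -p pics; python3 - <<'E'
from cell import robot
import cv2, numpy as np
s=robot.sense(); print({k:np.round(s[k],3) for k in ("t","position","ee_rot","grip_width")}, robot.finger_overhang)
for n in ("top","side"):
    p=robot.snapshot(n); cv2.imwrite(f"pics/{n}0.png",p["color"])
    for o in ("carrier","gauge","bridge","stop","black_board","spare_board","solder_spool","tape_roll"):
        r=robot.pinpoint(p,o); print(n,o,[(np.round(d["location"],3).tolist(),round(d["conf"],2)) for d in r[:2]])
    print(np.round(p["R"],3).tolist(),np.round(p["t"],3))
E
```

```text
{'t': np.float64(0.0), 'position': array([ 0.224, -0.529,  0.208]), 'ee_rot': array([ 0.98 ,  0.199,  0.   , -0.001]), 'grip_width': np.float64(0.086)} 0.011
top carrier [([0.612, 0.002, -0.002], 0.9)]
top gauge [([0.552, 0.173, -0.002], 0.74), ([0.676, 0.219, -0.001], 0.65)]
top bridge [([0.555, 0.168, 0.02], 0.55)]
top stop [([0.525, 0.221, -0.004], 0.87)]
top black_board [([0.431, 0.086, 0.001], 0.81)]
top spare_board [([0.637, 0.318, -0.001], 0.84), ([0.433, 0.086, -0.001], 0.43)]
top solder_spool [([0.676, 0.214, -0.002], 0.94)]
top tape_roll [([0.74, -0.213, 0.001], 0.59), ([0.526, 0.223, -0.004], 0.5)]
[[0.016, -1.0, -0.013], [-0.995, -0.015, -0.1], [0.1, 0.014, -0.995]] [0.045 0.598 1.052]
side carrier [([0.612, 0.004, 0.001], 0.72)]
side gauge [([0.553, 0.173, 0.002], 0.95)]
side bridge [([0.552, 0.171, 0.021], 0.94)]
side stop [([0.531, 0.22, 0.002], 0.97)]
side black_board [([0.43, 0.085, 0.0], 0.72)]
side spare_board [([0.64, 0.319, -0.004], 0.54)]
side solder_spool [([0.676, 0.219, 0.002], 0.8)]
side tape_roll [([0.738, -0.215, -0.001], 0.77), ([0.613, -0.0, -0.002], 0.53)]
[[0.583, 0.812, -0.016], [0.401, -0.305, -0.864], [-0.707, 0.498, -0.503]] [-0.378 -0.188  1.456]
```

View pics/top0.png

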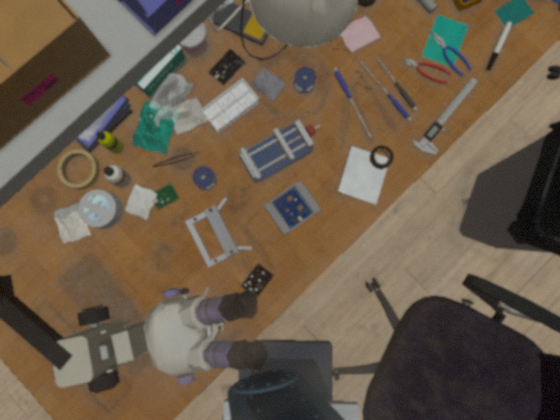

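View pics/side0.png

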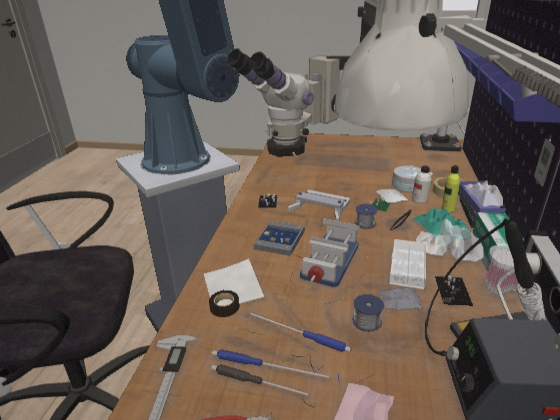

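Top view: the gauge appears at (212,232) with mouth to the right, the carrier at (292,208) up-right of it, a black board at (257,280). The microscope's eyepieces are at about (255,300)/(265,352). Side view: eyepieces at (240,60)/(265,72). Hmm – there is also a bigger "rail" object at (277,150) in top. I must settle which is which and check microscope clearance.

```bash
cat > h.py <<'E'
from cell import robot
import cv2, numpy as np
def proj(p,X):
    c=np.asarray(X)@np.array(p["R"]).T+p["t"]; return np.stack([p["fx"]*c[...,0]/c[...,2]+p["cx"],p["fy"]*c[...,1]/c[...,2]+p["cy"]],-1)
def ray(p,u):
    R=np.array(p["R"]); u=np.atleast_2d(u).astype(float)
    d=np.stack([(u[:,0]-p["cx"])/p["fx"],(u[:,1]-p["cy"])/p["fy"],np.ones(len(u))],-1)@R
    return -R.T@np.array(p["t"]),d
def onplane(p,u,z):
    o,d=ray(p,u); return o+d*((z-o[2])/d[:,2:])
def tri(p,u,q,v):
    o,d=ray(p,u);a,e=ray(q,v);d=d[0];e=e[0]
    s=np.linalg.lstsq(np.stack([d,-e],1),a-o,rcond=None)[0]; A=o+d*s[0];B=a+e*s[1]
    return (A+B)/2,np.linalg.norm(A-B)
E
python3 - <<'E'
from h import *
np.set_printoptions(precision=3,suppress=True)
t=robot.snapshot("top");s=robot.snapshot("side")
for X in ((0.612,0.003,0.016),(0.553,0.173,0.03),(0.528,0.221,0.014),(.676,.217,.04),(.431,.086,0),(.638,.318,0),(.739,-.214,.02)):
    print(X,proj(t,np.array(X)),proj(s,np.array(X)))
for a in ((262,300),(265,355)):
    for b in ((236,60),(258,68)): print(a,b,*tri(t,a,s,b))
for n,p in (("t",t),("s",s)):
    for o in ("carrier","gauge"):
        for d in robot.masks_of(p,o)[:2]:
            m=d["region"].astype(np.uint8); c=max(cv2.findContours(m,0,2)[0],key=cv2.contourArea)
            w=onplane(p,c[:,0],.016)[:,:2]; r=cv2.minAreaRect((w*1000).astype(np.float32)); print(n,o,round(d["conf"],2),r)
E
```

```text
(0.612, 0.003, 0.016) [291.25  206.687] [279.653 232.821]
(0.553, 0.173, 0.03) [219.936 229.568] [319.632 197.785]
(0.528, 0.221, 0.014) [200.664 239.995] [327.231 194.574]
(0.676, 0.217, 0.04) [202.46  177.721] [365.055 207.653]
(0.431, 0.086, 0) [255.932 281.135] [267.149 199.895]
(0.638, 0.318, 0) [163.916 195.151] [380.94  204.023]
(0.739, -0.214, 0.02) [380.932 156.02 ] [223.936 297.   ]
(262, 300) (236, 60) [0.414 0.047 0.374] 0.02990948771622839
(262, 300) (258, 68) [0.425 0.069 0.355] 0.02055419471000702
(265, 355) (236, 60) [0.338 0.061 0.362] 0.01803204951720702
(265, 355) (258, 68) [0.35  0.085 0.344] 0.07320928862757246
t carrier 0.64 ((736.2886962890625, -213.81625366210938), (55.174400329589844, 60.06209945678711), 45.619483947753906)
t carrier 0.58 ((609.5498657226562, 1.7047576904296875), (88.84357452392578, 111.57841491699219), 34.73487091064453)
t gauge 0.96 ((542.8594970703125, 183.43930053710938), (136.06036376953125, 111.3010025024414), 27.76747703552246)
s carrier 0.63 ((623.1690063476562, -6.201347351074219), (100.27620697021484, 130.43142700195312), 34.951637268066406)
s gauge 0.64 ((552.2276611328125, 173.87612915039062), (142.77247619628906, 124.33098602294922), 31.591588973999023)
```

Call:
{"fn": "arm_command", "kwargs": {"targets": [[[0,0,-40],0],[[535,-400,-40],0],[[535,-400,-40],0],[[535,-400,-40],0],[[535,-400,-40],0],[[535,-400,-40],0],[[535,-400,-40],0],[[535,-400,-40],0]], "gripper": 60}}

```text
t: 1.87
position: [0.3719, -0.2757, 0.2487]
ee_rot: [0.98, 0.199, 0.0, 0.0]
ft_force: [0.9, 0.1, -0.5]
grip_width: 0.051
finger_force: 0.0
```

Call:
{"fn": "arm_command", "kwargs": {"targets": [[[290,-100,0],0],[[290,-100,0],0],[[290,-100,0],0],[[290,-100,0],0],[[290,-100,0],0],[[290,-100,0],0],[[290,-100,0],0],[[290,-100,0],0]]}}

```text
t: 2.53
position: [0.6021, -0.0682, 0.2483]
ee_rot: [0.98, 0.201, 0.001, -0.001]
ft_force: [-0.1, -0.1, 0.1]
grip_width: 0.0513
finger_force: 0.0
```

```bash
python3 - <<'E'
from h import *
s=robot.sense(); print(np.round(s["joint_positions"],3),np.round(s["position"],4),np.round(s["ee_rot"],3))
im=[]
for n in ("wrist","side"):
    p=robot.snapshot(n); im.append(p["color"])
    if n=="wrist":
        C=-np.array(p["R"]).T@p["t"]; print(C,p["fx"],p["R"])
        for o in ("carrier","gauge","bridge","stop"):
            print(o,[(np.round(d["location"],3).tolist(),round(d["conf"],2)) for d in robot.pinpoint(p,o)[:2]])
    else:
        for z in (0,.2,.3,.4,.5,.6): print(z,proj(p,np.array((0,0,z))),proj(p,np.array((.42,-.05,z))))
        for k in (0,1): print(proj(p,np.array([(.34,.06,.36),(.42,.07,.36)][k])))
cv2.imwrite("pics/w1.png",im[0]);cv2.imwrite("pics/s1.png",im[1])
E
```

```text
[-0.309  0.218  1.482  0.002  1.44   0.857] [ 0.6021 -0.0682  0.2483] [ 0.98   0.201  0.001 -0.001]
[ 0.67577765 -0.03704972  0.41275979] 354.38253311849536 [[ 3.93768101e-01 -9.19209807e-01 -1.13958081e-04]
 [-8.74605416e-01 -3.74698761e-01  3.07678736e-01]
 [-2.82864011e-01 -1.21054403e-01 -9.51490296e-01]]
carrier [([0.613, 0.005, -0.002], 0.68)]
gauge [([0.551, 0.174, -0.0], 0.7)]
bridge [([0.556, 0.169, 0.02], 0.97)]
stop [([0.529, 0.22, -0.003], 0.69), ([0.615, 0.002, -0.002], 0.44)]
0 [175.87230141 159.30044197] [221.75180682 213.15412012]
0.2 [166.57581894 100.31965572] [214.02840573 141.06119787]
0.3 [161.38998947  67.41857724] [209.57398689  99.48209714]
0.4 [155.7882858   31.87901827] [204.63919622  53.41903813]
0.5 [149.71859208  -6.62966593] [199.14189883   2.10534494]
0.6 [143.11970492 -48.49577542] [192.98010333 -55.41100565]
[232.36481846  60.81115759]
[252.83155233  65.29103548]
```

View pics/s1.png

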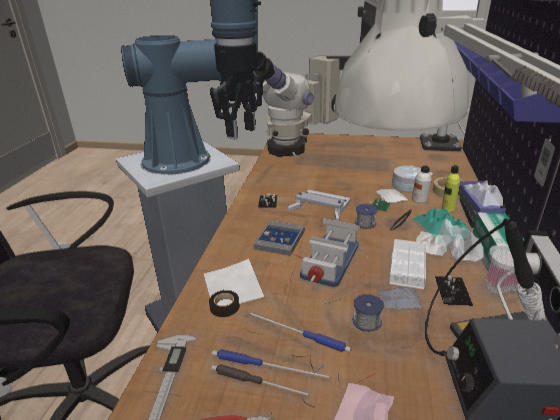

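View pics/w1.png

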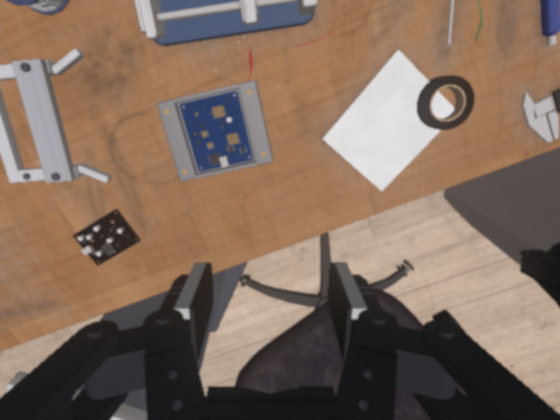

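Wrist view: carrier corners at about (158,103), (257,82), (272,160), (182,181). The gauge's bridge beam runs from (30,60) to (58,180), with the mouth flares at (80,55) and (108,177), opening towards the carrier; the stop is at the far left. Black board is at (107,237). The side view shows the forearm well above the eyepieces.

```bash
cat >> h.py <<'E'
def rect(p,name,z,near):
    best=None
    for d in robot.masks_of(p,name):
        m=d["region"].astype(np.uint8); c=max(cv2.findContours(m,0,1)[0],key=cv2.contourArea)
        w=onplane(p,c[:,0],z)[:,:2]; r=cv2.minAreaRect((w*1000).astype(np.float32))
        if np.hypot(*(np.array(r[0])/1000-near))<.06: return r,d["conf"]
E
python3 - <<'E'
from h import *
np.set_printoptions(precision=4,suppress=True)
p=robot.snapshot("wrist")
print(rect(p,"carrier",.014,(.612,.003)))
w=onplane(p,[(158,103),(257,82),(272,160),(182,181)],.014);print(w[:,:2],w.mean(0))
b=onplane(p,[(15,62),(46,180),(45,60),(74,178)],.032); print(b[:,:2],b.mean(0))
for i in (0,2):
    d=b[i]-b[i+1]; print(np.degrees(np.arctan2(d[1],d[0])),np.hypot(*d[:2]))
im=p["color"]; g=cv2.resize(im[30:250,0:300],None,fx=2.6,fy=2.6,interpolation=cv2.INTER_CUBIC); cv2.imwrite("pics/w2.png",g)
E
```

```text
(((614.38818359375, 1.2386016845703125), (89.8833999633789, 110.97186279296875), 35.70619583129883), 0.68)
[[ 0.6154  0.0649]
 [ 0.6768 -0.0254]
 [ 0.6063 -0.0727]
 [ 0.5433  0.0135]] [ 0.6105 -0.0049  0.014 ]
[[0.6001 0.2029]
 [0.4919 0.1492]
 [0.6136 0.1758]
 [0.5061 0.1214]] [0.5529 0.1623 0.032 ]
26.375803345073887 0.12074556597621472
26.854688153978742 0.1204047147712769
```

View pics/w2.png

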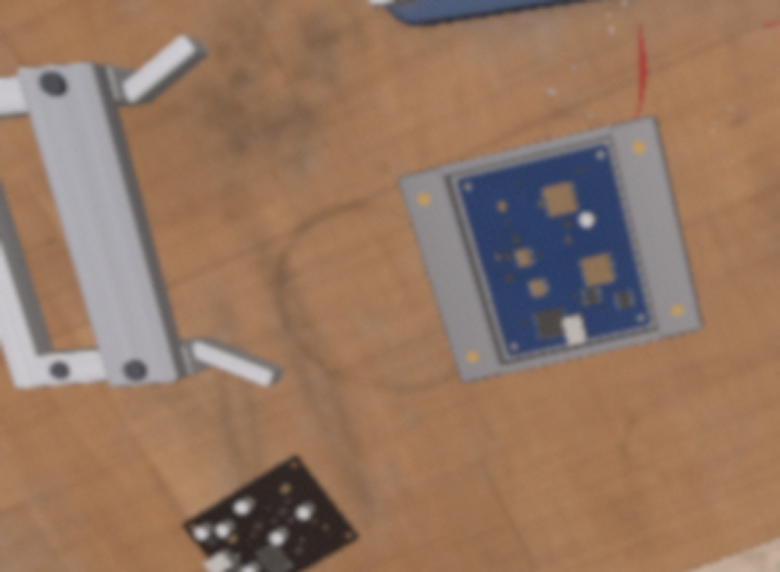

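Crop: carrier corners at (400,180), (655,117), (702,325), (463,382) (crop px); beam top corners (20,70), (95,65), (172,378), (103,383); flares open to (200,45) and (275,378).

```bash
python3 - <<'E'
from h import *
np.set_printoptions(precision=4,suppress=True)
p=robot.snapshot("wrist"); f=lambda l:np.array(l)/2.6+[0,30]
w=onplane(p,f([(400,180),(655,117),(702,325),(463,382)]),.013)[:,:2];print("carr",w.mean(0))
ang=lambda d:np.degrees(np.arctan2(d[1],d[0]))
for a,b in ((1,0),(2,3),(3,0),(2,1)): print(ang(w[a]-w[b]) ,np.hypot(*(w[a]-w[b])))
b=onplane(p,f([(20,70),(95,65),(172,378),(103,383)]),.032)[:,:2]; print("beam",b.mean(0))
for i,j in ((3,0),(2,1),(1,0),(2,3)): print(ang(b[j]-b[i]),np.hypot(*(b[j]-b[i])))
m=onplane(p,f([(190,37),(280,378)]),.014)[:,:2]; print("mouth",m,m.mean(0),ang(m[0]-m[1]))
for G in (np.radians(116.5),):
    x=np.array([np.cos(G),np.sin(G)]);y=np.array([-x[1],x[0]])
    for n,q in (("carrier",w.mean(0)),("mouth",m.mean(0)),("pin",np.array((.613,.004))),("bb",np.array((.431,.086)))):
        d=q-np.array([.553,.171]); print(n,d@x,d@y)
E
```

```text
carr [0.6139 0.0006]
-54.107913029614906 0.1090206026183285
-53.65767254283795 0.10908078579376294
-144.44859380139803 0.08788327758068037
-144.41454414065385 0.08702580276921836
beam [0.554  0.1702]
26.21040286002963 0.1224435807583881
26.487179330717414 0.12208767981194375
116.37799071964017 0.029029037691474798
117.06581799273063 0.029621976674729603
mouth [[0.6373 0.1625]
 [0.5166 0.0941]] [0.577  0.1283] 29.54455449865898
carrier -0.1796507093422968 0.02149004786227222
mouth -0.048933267912093896 -0.002402403322413314
pin -0.1762259071741267 0.02081897309321663
bb -0.021633287536775445 0.14710880622978087
```

Call:
{"fn": "arm_command", "kwargs": {"targets": [[[-48,-54,0],-0.058],[[-48,-54,0],-0.058],[[-48,-54,42],-0.058],[[-48,-54,84],-0.058],[[-48,-54,126],-0.058],[[-48,-54,168],-0.058],[[-48,-54,205],-0.058],[[-48,-54,218],-0.058]]}}

```text
t: 3.65
position: [0.5295, -0.0408, 0.0251]
ee_rot: [0.974, 0.227, -0.004, -0.002]
ft_force: [-1.9, 0.1, 0.3]
grip_width: 0.0511
finger_force: 0.0
```

Call:
{"fn": "arm_command", "kwargs": {"targets": [[[0,0,3],0],[[0,0,5],0],[[0,0,7],0],[[0,0,9],0],[[0,0,10],0],[[0,0,10],0]]}}

```text
t: 4.15
position: [0.5348, -0.0415, 0.0215]
ee_rot: [0.974, 0.227, 0.001, 0.0]
ft_force: [-0.3, 0.2, -0.2]
grip_width: 0.051
finger_force: 0.0
```

```bash
python3 - <<'E'
from h import *
s=robot.sense(); print(np.round(s["position"],4),np.round(s["ee_rot"],3),s["ft_force"])
p=robot.snapshot("wrist"); cv2.imwrite("pics/w3.png",p["color"])
E
```

```text
[ 0.5348 -0.0415  0.0215] [0.974 0.227 0.001 0.   ] [-0.29185878  0.24172809 -0.20493924]
```

View pics/w3.png

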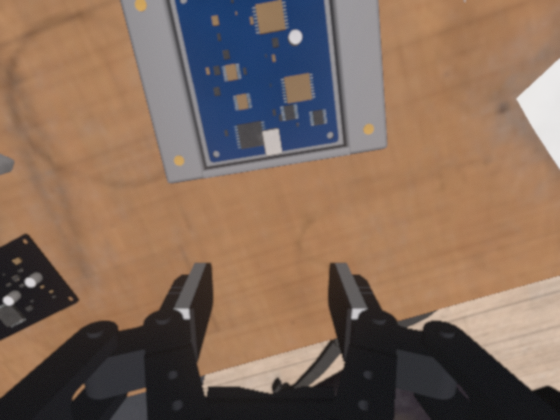

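Wrist view: carrier's near face from (170,182) to (385,147), fingers at (200,270) and (345,270), clear of it and of the black board at (20,280). Now I feel for the bench.

Call:
{"fn": "arm_command", "kwargs": {"targets": [[[0,0,1.5],0],[[0,0,3],0],[[0,0,4.5],0],[[0,0,4.5],0]]}}

```text
t: 4.53
position: [0.5338, -0.0412, 0.0156]
ee_rot: [0.974, 0.227, -0.0, -0.0]
ft_force: [-0.0, 0.5, 0.8]
grip_width: 0.0515
finger_force: 0.0
```

Call:
{"fn": "arm_command", "kwargs": {"targets": [[[0,0,1],0],[[0,0,2],0],[[0,0,2],0]]}}

```text
t: 4.78
position: [0.5339, -0.0412, 0.0137]
ee_rot: [0.974, 0.227, -0.0, -0.0]
ft_force: [0.4, -0.4, -1.0]
grip_width: 0.0514
finger_force: 0.0
```

Call:
{"fn": "arm_command", "kwargs": {"targets": [[[0,0,1],0],[[0,0,2],0],[[0,0,2],0]]}}

```text
t: 5.03
position: [0.5339, -0.0412, 0.0118]
ee_rot: [0.974, 0.227, -0.0, -0.0]
ft_force: [-0.4, 0.3, 0.0]
grip_width: 0.0513
finger_force: 0.0
```

Call:
{"fn": "arm_command", "kwargs": {"targets": [[[8,0,0],0],[[16,0,0],0],[[22,0,0],0],[[27,0,0],0],[[32,0,0],0],[[36,0,0],0],[[40,0,0],0],[[44,0,0],0]]}}

```text
t: 5.7
position: [0.5738, -0.0216, 0.0119]
ee_rot: [0.974, 0.227, -0.0, -0.0]
ft_force: [0.4, -0.3, -0.3]
grip_width: 0.0514
finger_force: 0.0
```

```bash
cat >> h.py <<'E'
G=np.radians(116.5); O=np.array([.554,.170]); X=np.array([np.cos(G),np.sin(G)]); Y=np.array([-X[1],X[0]])
def gf(q): d=np.asarray(q)[:2]-O; return np.round([d@X*1000,d@Y*1000],1)
def report(cams=("wrist","top","side")):
    s=robot.sense(); q=s["ee_rot"]; print("t",s["t"],"tcp",gf(s["position"]),round(s["position"][2],4),"yaw-G",round(np.degrees(2*np.arctan2(q[1],q[0])-G),1),"f",np.round(s["ft_force"],1))
    for n in cams:
        p=robot.snapshot(n); cv2.imwrite(f"pics/{n}_{s['t']:.2f}.png",p["color"])
        for d in robot.pinpoint(p,"carrier")[:1]: print(n,"pin",gf(d["location"]),round(d["conf"],2))
        for d in robot.pinpoint(p,"gauge")[:1]: print(n,"pin gauge",gf(d["location"]),round(d["conf"],2))
        for d in robot.masks_of(p,"carrier")[:2]:
            m=d["region"].astype(np.uint8); c=max(cv2.findContours(m,0,1)[0],key=cv2.contourArea)
            w=onplane(p,c[:,0],.014)[:,:2]; r=cv2.minAreaRect((w*1000).astype(np.float32))
            print(n,"rect",gf(np.array(r[0])/1000),np.round(r[1],1),"ang",round((r[2]-26.5+45)%90-45,1),round(d["conf"],2))
E
python3 -c "
from h import *
report()"
```

```text
t 5.7 tcp [-180.3   67.8] 0.0119 yaw-G -90.2 f [ 0.4 -0.3 -0.3]
wrist pin [-176.9   19.5] 0.71
wrist rect [-177.1   21.4] [ 90.3 109.7] ang 9.2 0.94
top pin [-176.3   25.1] 0.61
top pin gauge [5.6 1.8] 0.91
side pin [-177.4   22.4] 0.63
side pin gauge [6.9 0.5] 0.89
side rect [-186.3   17.6] [ 96.7 134. ] ang 10.1 0.85
```

View pics/wrist_5.70.png

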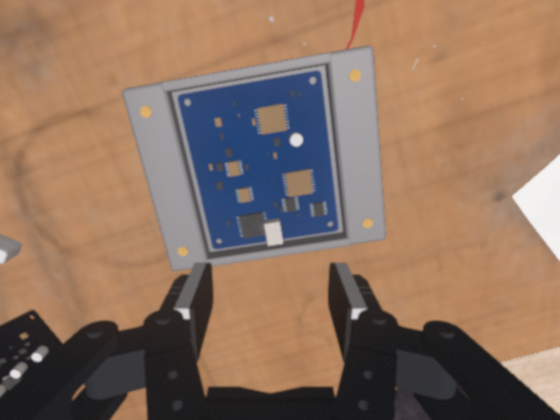

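```bash
python3 - <<'E'
from h import *
s=robot.sense(); p=robot.snapshot("wrist"); T=s["position"]; xt=np.array([*-Y,0]); yt=np.array([*X,0])
for z in (-.011,0,.005,.010,.02):
    for sx in (-.011,.011):
        print(z,sx,[np.round(proj(p,T+xt*sx+yt*k+np.array([0,0,z]))).tolist() for k in (.026,.038,-.026,-.038)])
E
```

```text
-0.011 -0.011 [[222.0, 267.0], [200.0, 267.0], [317.0, 267.0], [339.0, 267.0]]
-0.011 0.011 [[220.0, 230.0], [198.0, 230.0], [318.0, 229.0], [341.0, 229.0]]
0 -0.011 [[220.0, 277.0], [196.0, 277.0], [319.0, 277.0], [342.0, 277.0]]
0 0.011 [[217.0, 238.0], [194.0, 238.0], [321.0, 238.0], [345.0, 237.0]]
0.005 -0.011 [[218.0, 282.0], [195.0, 282.0], [321.0, 281.0], [344.0, 281.0]]
0.005 0.011 [[216.0, 242.0], [191.0, 242.0], [323.0, 241.0], [347.0, 241.0]]
0.01 -0.011 [[217.0, 287.0], [192.0, 287.0], [322.0, 287.0], [346.0, 287.0]]
0.01 0.011 [[214.0, 246.0], [189.0, 246.0], [324.0, 246.0], [349.0, 246.0]]
0.02 -0.011 [[214.0, 298.0], [188.0, 298.0], [325.0, 298.0], [351.0, 298.0]]
0.02 0.011 [[211.0, 255.0], [184.0, 255.0], [327.0, 255.0], [354.0, 255.0]]
```

Fingertips at (203,263) and (340,263) just meet the image of the carrier's near edge, with no force and no motion: the tips' height is unclear. I back off and feel for the bench further.

Call:
{"fn": "arm_command", "kwargs": {"targets": [[[-10,0,0],0],[[-20,0,0],0],[[-20,0,1],0],[[-20,0,2],0],[[-20,0,2],0],[[-20,0,2],0]]}}

```text
t: 6.85
position: [0.5557, -0.0307, 0.0101]
ee_rot: [0.974, 0.227, 0.0, 0.0]
ft_force: [0.5, 0.6, 0.0]
grip_width: 0.0511
finger_force: 0.0
```

Call:
{"fn": "arm_command", "kwargs": {"targets": [[[0,0,1],0],[[0,0,2],0],[[0,0,2],0]]}}

```text
t: 7.1
position: [0.5555, -0.0305, 0.0077]
ee_rot: [0.974, 0.227, -0.0, -0.0]
ft_force: [-0.8, -0.7, -0.3]
grip_width: 0.0514
finger_force: 0.0
```

Call:
{"fn": "arm_command", "kwargs": {"targets": [[[0,0,1],0],[[0,0,1],0],[[0,0,1],0]]}}

```text
t: 7.35
position: [0.5555, -0.0306, 0.0069]
ee_rot: [0.974, 0.227, -0.0, -0.0]
ft_force: [-0.3, -0.5, -1.3]
grip_width: 0.0511
finger_force: 0.0
```

Call:
{"fn": "arm_command", "kwargs": {"targets": [[[0,0,1],0],[[0,0,1],0],[[0,0,1],0]]}}

```text
t: 7.6
position: [0.5555, -0.0306, 0.0059]
ee_rot: [0.974, 0.227, -0.0, -0.0]
ft_force: [0.2, 0.5, 0.1]
grip_width: 0.0514
finger_force: 0.0
```

Call:
{"fn": "arm_command", "kwargs": {"targets": [[[8,0,0],0],[[16,0,0],0],[[21,0,0],0],[[25,0,0],0],[[29,0,0],0],[[33,0,0],0],[[36,0,0],0],[[36,0,0],0]]}}

```text
t: 8.27
position: [0.5884, -0.0145, 0.006]
ee_rot: [0.974, 0.228, 0.0, 0.0]
ft_force: [0.2, 0.9, -0.3]
grip_width: 0.0511
finger_force: 0.0
```

```bash
python3 -c "
from h import *
report(('wrist','side'))"
```

```text
t 8.2667 tcp [-180.4   51.5] 0.006 yaw-G -90.2 f [ 0.2  0.9 -0.3]
wrist rect [-177.1   21.5] [ 91.  109.6] ang 9.1 0.58
side pin [-175.7   22. ] 0.64
side pin gauge [4.7 0.8] 0.82
side rect [-185.8   15.3] [ 97.4 133. ] ang 8.2 0.79
```

View pics/wrist_8.27.png

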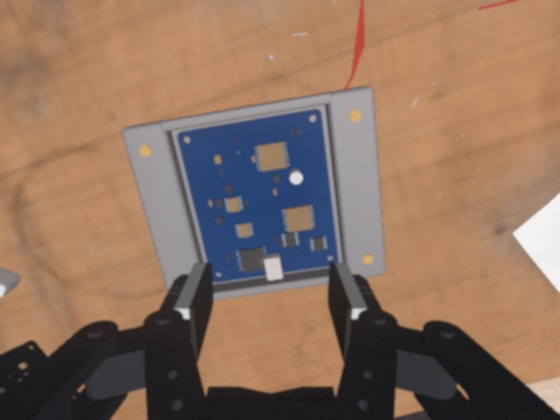

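The fingers (tips at row 263) now occlude the carrier's near edge (row ~297) without any force: the tips at this opening are above the carrier. I'll back off, close further so the tips swing forward, and feel for the bench again.

Call:
{"fn": "arm_command", "kwargs": {"targets": [[[-10,0,-5],0],[[-25,0,-14],0],[[-40,0,-14],0],[[-44,0,-14],0],[[-44,0,-14],0],[[-44,0,-14],0],[[-44,0,-14],0],[[-44,0,-14],0]], "gripper": 15}}

```text
t: 9.33
position: [0.5489, -0.034, 0.02]
ee_rot: [0.974, 0.228, 0.0, 0.0]
ft_force: [0.0, 0.7, -0.2]
grip_width: 0.0127
finger_force: 0.0
```

Call:
{"fn": "arm_command", "kwargs": {"targets": [[[0,0,1],0],[[0,0,2],0],[[0,0,3],0],[[0,0,4],0],[[0,0,4],0]]}}

```text
t: 9.75
position: [0.5482, -0.0341, 0.0156]
ee_rot: [0.974, 0.227, -0.0, -0.0]
ft_force: [0.0, 0.2, -0.3]
grip_width: 0.0128
finger_force: 0.0
```

Call:
{"fn": "arm_command", "kwargs": {"targets": [[[0,0,1],0],[[0,0,2],0],[[0,0,2],0]]}}

```text
t: 10.0
position: [0.5482, -0.0341, 0.0137]
ee_rot: [0.974, 0.227, -0.0, -0.0]
ft_force: [-0.2, 0.0, -0.4]
grip_width: 0.0133
finger_force: 0.0
```

```bash
python3 -c "
from h import *
s=robot.sense();print(s['t'],s['position'],s['ft_force'],gf(s['position']))
p=robot.snapshot('wrist'); q=robot.snapshot('side'); u=proj(q,s['position']).astype(int); print(u, proj(q,s['position']*[1,1,0]))
a=cv2.resize(q['color'][150:290,180:380],None,fx=4,fy=4,interpolation=2)[:560,:800]; cv2.imwrite('pics/s5.png',a); cv2.imwrite('pics/w5.png',p['color'])"
```

```text
10.0 [ 0.54818546 -0.03414735  0.01374436] [-0.21074689  0.00180187 -0.44202053] [-180.1   96.3]
[252 227] [252.44324109 232.05634277]
```

View pics/s5.png

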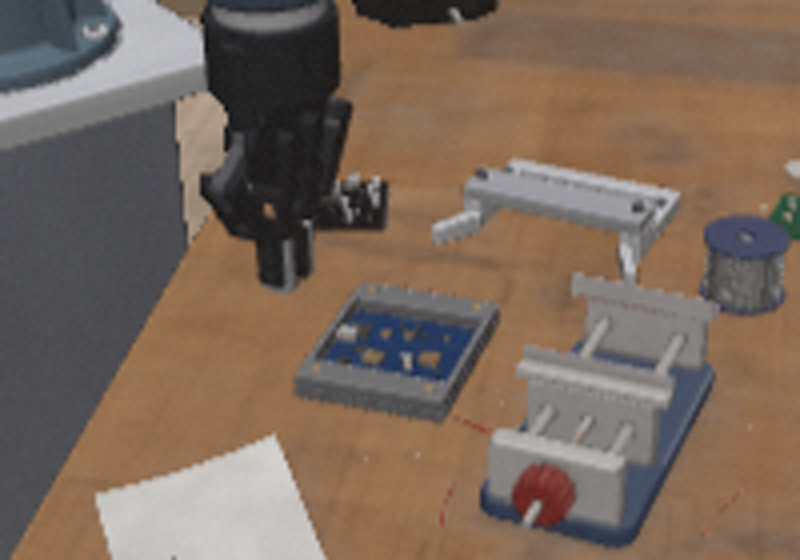

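Side crop: tips at crop (275,290), i.e. pixel (249,222), while the TCP projects to row 227 and the bench under it to 232: the tips still stand well above the bench. I continue down with care.

Call:
{"fn": "arm_command", "kwargs": {"targets": [[[0,0,1],0],[[0,0,2],0],[[0,0,3],0],[[0,0,4],0],[[0,0,4],0]]}}

```text
t: 10.52
position: [0.5482, -0.0341, 0.0097]
ee_rot: [0.974, 0.227, -0.0, -0.0]
ft_force: [0.2, -0.3, -0.2]
grip_width: 0.0125
finger_force: 0.0
```

Call:
{"fn": "arm_command", "kwargs": {"targets": [[[0,0,1],0],[[0,0,2],0],[[0,0,3],0],[[0,0,4],0],[[0,0,4],0]]}}

```text
t: 10.93
position: [0.5482, -0.0341, 0.0057]
ee_rot: [0.974, 0.227, -0.0, -0.0]
ft_force: [0.5, 0.4, -0.4]
grip_width: 0.0124
finger_force: 0.0
```

Call:
{"fn": "arm_command", "kwargs": {"targets": [[[0,0,1],0],[[0,0,2],0],[[0,0,3],0],[[0,0,3],0]]}}

```text
t: 11.27
position: [0.5482, -0.0342, 0.0027]
ee_rot: [0.974, 0.227, -0.0, -0.0]
ft_force: [-0.3, 0.6, -0.4]
grip_width: 0.0128
finger_force: 0.0
```

Call:
{"fn": "arm_command", "kwargs": {"targets": [[[0,0,1],0],[[0,0,2],0],[[0,0,3],0],[[0,0,3],0]]}}

```text
t: 11.6
position: [0.5482, -0.0341, -0.0003]
ee_rot: [0.974, 0.227, -0.0, -0.0]
ft_force: [0.1, 0.1, -1.1]
grip_width: 0.0128
finger_force: 0.0
```

Call:
{"fn": "arm_command", "kwargs": {"targets": [[[0,0,1],0],[[0,0,2],0],[[0,0,3],0],[[0,0,3],0]]}}

```text
t: 11.93
position: [0.5482, -0.0341, -0.0033]
ee_rot: [0.974, 0.227, -0.0, -0.0]
ft_force: [0.2, 0.6, 0.0]
grip_width: 0.0128
finger_force: 0.0
```

```bash
python3 -c "
from h import *
s=robot.sense();print(s['t'],s['position'],s['ft_force'],gf(s['position']),robot.finger_overhang)
q=robot.snapshot('side');print(proj(q,s['position']), proj(q,s['position']*[1,1,0]))
a=cv2.resize(q['color'][195:255,220:320],None,fx=8,fy=8,interpolation=2); cv2.imwrite('pics/s6.png',a)"
```

```text
11.9333 [ 0.54819544 -0.03414977 -0.00325736] [0.23802544 0.55481621 0.0481718 ] [-180.1   96.3] 0.011
[252.52024145 233.18135608] [252.44454534 232.05841481]
```

View pics/s6.png

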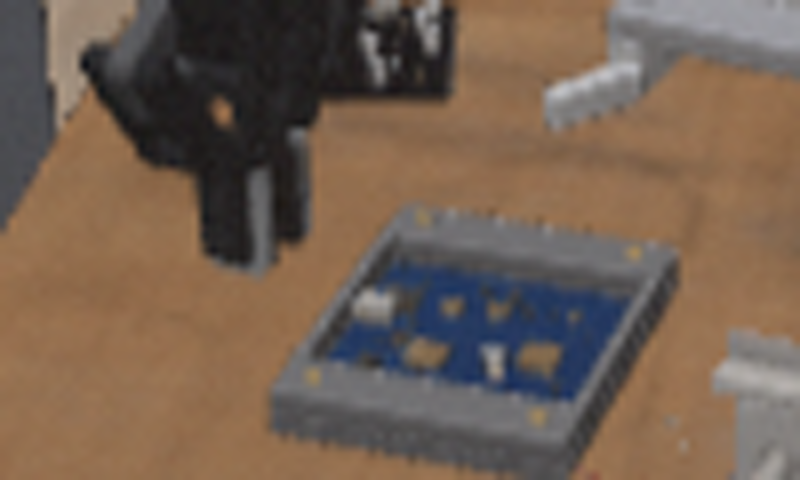

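Tips at crop (240,268), i.e. pixel row 228.5; bench there is about row 232: roughly 8–10 mm still to go. (Picture budget used; numbers only from here.)

Call:
{"fn": "arm_command", "kwargs": {"targets": [[[0,0,1],0],[[0,0,2],0],[[0,0,3],0],[[0,0,4],0],[[0,0,4],0]]}}

```text
t: 12.4
position: [0.5481, -0.0341, -0.0073]
ee_rot: [0.974, 0.227, -0.0, -0.0]
ft_force: [-0.3, -0.0, -0.5]
grip_width: 0.0127
finger_force: 0.0
```

Call:
{"fn": "arm_command", "kwargs": {"targets": [[[0,0,1],0],[[0,0,2],0],[[0,0,2],0]]}}

```text
t: 12.65
position: [0.5482, -0.0342, -0.0092]
ee_rot: [0.974, 0.227, -0.0, -0.0]
ft_force: [0.0, 0.2, 0.1]
grip_width: 0.0125
finger_force: 0.0
```

Call:
{"fn": "arm_command", "kwargs": {"targets": [[[0,0,1],0],[[0,0,2],0],[[0,0,2],0]]}}

```text
t: 12.9
position: [0.5482, -0.0341, -0.0112]
ee_rot: [0.974, 0.227, -0.0, -0.0]
ft_force: [-0.2, -0.1, -0.3]
grip_width: 0.0131
finger_force: 0.0
```

Call:
{"fn": "arm_command", "kwargs": {"targets": [[[0,0,1],0],[[0,0,2],0],[[0,0,3],0]]}}

```text
t: 13.15
position: [0.5484, -0.0342, -0.0141]
ee_rot: [0.974, 0.227, 0.0, 0.0]
ft_force: [0.4, -0.0, -0.7]
grip_width: 0.0126
finger_force: 0.0
```

Call:
{"fn": "arm_command", "kwargs": {"targets": [[[0,0,1],0],[[0,0,2],0],[[0,0,2],0]]}}

```text
t: 13.4
position: [0.5482, -0.0341, -0.0163]
ee_rot: [0.974, 0.227, -0.0, -0.0]
ft_force: [0.1, 0.8, 0.4]
grip_width: 0.0127
finger_force: 0.0
```

Call:
{"fn": "arm_command", "kwargs": {"targets": [[[0,0,1],0],[[0,0,2],0],[[0,0,2],0]]}}

```text
t: 13.65
position: [0.5482, -0.0342, -0.0182]
ee_rot: [0.974, 0.227, -0.0, -0.0]
ft_force: [-0.1, -1.2, -0.9]
grip_width: 0.0127
finger_force: 0.0
```

```bash
python3 -c "
from h import *
s=robot.sense();T=s['position']
q=robot.snapshot('side');g=q['color'].max(2)
for r in range(220,242): print(r,g[r,240:264])
for a in (-.02,0,.02):
  for b in (-.011,.011): print(a,b,proj(q,np.array([*(T[:2]+X*a+Y*b),0])).round(1))
"
```

```text
220 [ 33  35  38  38  33  35  32  31  41  38  38  37  38  34  33  36  38  49
  89 146 147 149 148 146]
221 [101  98  51  37  34  34  33  31  41  31  36  36  38  79  38  36  38  50
  93 148 146 149 147 147]
222 [139 137 127 124  97  35  33  35  35  35  34  62  91  86  44  33  37  52
  91 147 147 146 146 145]
223 [149 148 149 148 138  37  37  35  35  34  35  71 105  85  45  33  39  46
  88 129 146 147 146 145]
224 [149 147 151 148 148  39  41  39  39  37  39  63 109  85  47  36  38  39
  89 120 147 145 146 147]
225 [148 151 151 150 146  53  41  43  41  38  36  54 108  90  44  35  33  41
  89 128 148 146 149 149]
226 [150 151 150 151 147  63  39  39  40  40  37  53 109  90  55  30  37  41
  89 134 148 146 148 148]
227 [150 150 152 151 149  61  38  38  41  38  38  47 108  92  59  39  38  38
  81 135 148 147 146 148]
228 [148 148 149 150 148  80  34  41  40  36  33  52 108  95  56  37  38  39
  78 134 149 150 152 149]
229 [145 148 149 149 145  88  36  38  41  39  40  48 109  97  57  39  38  41
  93 143 150 152 151 133]
230 [147 148 149 147 143  87  40  42  44  39  38  44 110  97  67  55  
[... 614 characters left out ...]
50 149 149
 133 118  91  56  58  88]
237 [150 150 151 150 150 143 139 141 145 147 146 148 147 150 148 149 151 142
 118  98  61  67  82  94]
238 [149 150 150 151 151 147 145 145 145 151 149 147 147 149 151 149 132 123
 114  70  62  79  96  99]
239 [150 149 153 152 148 148 146 147 148 150 149 147 147 153 152 149 122 119
 105  70  72  92 102  99]
240 [152 152 152 151 148 146 145 145 146 146 147 146 152 154 151 137 119 115
 108 103 105 111 121 105]
241 [154 152 153 151 148 146 145 144 146 145 148 149 151 152 150 121 115 116
 138 147 116 115 120 113]
-0.02 -0.011 [251.9 237.2]
-0.02 0.011 [244.2 235. ]
0 -0.011 [256.3 233.1]
0 0.011 [248.6 231. ]
0.02 -0.011 [260.5 229.2]
0.02 0.011 [252.9 227.1]
```

Call:
{"fn": "arm_command", "kwargs": {"targets": [[[0,0,3],0],[[7,0,3],0],[[13,0,3],0],[[18,0,3],0],[[22,0,3],0],[[25,0,3],0],[[28,0,3],0],[[28,0,3],0]]}}

```text
t: 14.37
position: [0.574, -0.0215, -0.021]
ee_rot: [0.974, 0.227, 0.0, -0.0]
ft_force: [0.2, 0.2, -0.2]
grip_width: 0.0129
finger_force: 0.2
```

```bash
python3 -c "
from h import *
report(('wrist','top'))"
```

```text
t 14.3667 tcp [-180.3   67.5] -0.021 yaw-G -90.2 f [ 0.2  0.2 -0.2]
wrist pin [-180.2    3.1] 0.76
wrist rect [-178.4    9.1] [ 90.4 109.4] ang 7.3 0.85
top pin [-175.     8.4] 0.5
top pin gauge [3.6 1. ] 0.61
top rect [-132.2  -16.3] [29.8 58.9] ang -40.5 0.67
```

Call:
{"fn": "arm_command", "kwargs": {"targets": [[[3,0,0],0],[[6,0,0],0],[[8,0,0],0],[[9,0,0],0],[[9,0,0],0]]}}

```text
t: 15.18
position: [0.5817, -0.0176, -0.0211]
ee_rot: [0.974, 0.227, 0.0, -0.0]
ft_force: [-2.0, -0.4, 1.0]
grip_width: 0.0125
finger_force: 0.7
```

```bash
python3 -c "
from h import *
report(('wrist','side'))"
```

```text
t 15.1833 tcp [-180.3   58.9] -0.0211 yaw-G -90.2 f [-2.  -0.4  1. ]
wrist rect [-179.3    0.8] [ 90.7 109.4] ang 6.3 0.56
side pin gauge [ 6.4 -1.2] 0.89
side rect [-187.    -4.6] [ 97.4 129.7] ang 6.0 0.6
```

Call:
{"fn": "arm_command", "kwargs": {"targets": [[[-15,0,0],0],[[-15,0,-35],0],[[-15,0,-60],-0.12],[[20,40,-60],-0.24],[[45,70,-60],-0.36],[[59,88,-60],-0.48],[[59,88,-60],-0.6],[[59,88,-60],-0.7]]}}

```text
t: 16.25
position: [0.6753, -0.0719, 0.039]
ee_rot: [0.835, 0.55, 0.001, 0.001]
ft_force: [0.2, 0.6, -0.4]
grip_width: 0.0131
finger_force: 0.0
```

Call:
{"fn": "arm_command", "kwargs": {"targets": [[[0,0,0],-0.12],[[0,0,0],-0.24],[[0,0,0],-0.36],[[0,0,0],-0.48],[[0,0,0],-0.6],[[0,0,0],-0.72],[[0,0,0],-0.84],[[0,0,0],-0.874]]}}

```text
t: 16.92
position: [0.6737, -0.0706, 0.0391]
ee_rot: [0.524, 0.852, 0.0, 0.0]
ft_force: [-0.1, 1.0, -0.1]
grip_width: 0.0128
finger_force: 0.0
```

```bash
python3 -c "
from h import *
report(('wrist','top'))"
```

```text
t 16.9167 tcp [-2.688e+02  2.000e-01] 0.0391 yaw-G 0.3 f [-0.1  1.  -0.1]
wrist pin [-179.8   -1.3] 0.84
wrist rect [-188.7   -0.5] [89.9 90.1] ang 6.0 0.71
top pin [-177.5    3.2] 0.97
top pin gauge [3.3 1.6] 0.76
top rect [-151.1  -16.5] [ 69.  131.8] ang -42.5 0.88
```

Call:
{"fn": "arm_command", "kwargs": {"targets": [[[0,0,30],0.005],[[0,0,55],0.005],[[0,0,60],0.005],[[7,0,60],0.005],[[14,0,60],0.005],[[20,0,60],0.005],[[26,0,60],0.005],[[32,0,60],0.005]]}}

```text
t: 17.98
position: [0.6591, -0.0416, -0.0208]
ee_rot: [0.528, 0.849, -0.0, 0.0]
ft_force: [0.9, -1.3, -0.9]
grip_width: 0.0129
finger_force: 0.9
```

Call:
{"fn": "arm_command", "kwargs": {"targets": [[[6,0,0],0],[[13,0,0],0],[[20,0,0],0],[[27,0,0],0],[[34,0,0],0],[[41,0,0],0],[[48,0,0],0],[[53,0,0],0]]}}

```text
t: 18.65
position: [0.6356, 0.0065, -0.0208]
ee_rot: [0.528, 0.849, 0.0, 0.0]
ft_force: [0.8, -2.0, -0.2]
grip_width: 0.0127
finger_force: 1.2
```

```bash
python3 -c "
from h import *
report(('wrist','top','side'))"
```

```text
t 18.65 tcp [-182.8   -0. ] -0.0208 yaw-G -0.3 f [ 0.8 -2.  -0.2]
wrist pin [-119.1   -7.4] 0.6
wrist rect [-123.6   -6.1] [90.5 96.3] ang -0.3 0.88
top pin [-115.1   -5. ] 0.75
top pin gauge [2.5 2.3] 0.67
side pin [-112.9   -6.4] 0.79
side pin gauge [2.6 0. ] 0.71
side rect [-125.   -35.9] [ 47.4 129.6] ang 1.6 0.95
```

Call:
{"fn": "arm_command", "kwargs": {"targets": [[[4,-1,0],0],[[8,-2,0],0],[[12,-3,0],0],[[16,-4,0],0],[[20,-5,0],0],[[24,-6,0],0],[[28,-6,0],0],[[28,-6,0],0]]}}

```text
t: 19.92
position: [0.6175, 0.0291, -0.0209]
ee_rot: [0.528, 0.849, 0.0, -0.0]
ft_force: [0.1, -0.1, 0.3]
grip_width: 0.0132
finger_force: 0.0
```

```bash
python3 -c "
from h import *
report(('wrist','top','side','wrist'))"
```

```text
t 19.9167 tcp [-154.5    6. ] -0.0209 yaw-G -0.3 f [ 0.1 -0.1  0.3]
wrist pin [-89.3  -5.3] 0.89
wrist rect [-94.5  -2.4] [90.4 97.7] ang -2.2 0.56
top pin [-87.4  -3. ] 0.81
top pin gauge [1.1 3.7] 0.95
top rect [-106.4   25. ] [68.4 64.8] ang -35.6 0.67
side pin [-87.6   0.5] 0.87
side pin gauge [3.8 1.8] 0.97
side rect [-100.2  -31.6] [ 49.1 126.1] ang 0.6 0.71
side rect [ 7.1 -4.2] [136.3 125.5] ang 1.3 0.47
wrist pin [-88.5  -3.7] 0.94
wrist rect [-94.8  -2.5] [89.9 96.3] ang -2.4 0.85
```

Call:
{"fn": "arm_command", "kwargs": {"targets": [[[6,0,0],0],[[12,0,0],0],[[18,0,0],0],[[24,0,0],0],[[30,0,0],0],[[36,0,0],0],[[42,0,0],0],[[46,0,0],0]]}}

```text
t: 21.38
position: [0.5975, 0.0701, -0.0209]
ee_rot: [0.528, 0.849, 0.0, 0.0]
ft_force: [0.6, -2.2, 0.7]
grip_width: 0.0127
finger_force: 1.3
```

```bash
python3 -c "
from h import *
report(('wrist','top','side'))"
```

```text
t 21.3833 tcp [-108.8    5.6] -0.0209 yaw-G -0.3 f [ 0.6 -2.2  0.7]
wrist pin [-42.3  -1.4] 0.7
wrist rect [-54.   -0.9] [89.9 86.4] ang -0.2 0.79
top pin [-39.7  -1.8] 0.59
top pin gauge [4.4 0.4] 0.59
top rect [-52.9  18.8] [56.7 81.5] ang -0.3 0.79
top rect [-426.     6.9] [56.2 60. ] ang -26.8 0.56
side pin [-42.5  -1. ] 0.73
side pin gauge [2.4 3.9] 0.85
side rect [-60.4 -28.1] [ 51.6 115.4] ang -0.9 0.83
```

Call:
{"fn": "arm_command", "kwargs": {"targets": [[[6,0,0],0],[[12,0,0],0],[[18,0,0],0],[[23,0,0],0],[[28,0,0],0],[[32,0,0],0],[[35,0,0],0],[[37,0,0],0]]}}

```text
t: 22.65
position: [0.5813, 0.103, -0.0209]
ee_rot: [0.528, 0.849, 0.0, 0.0]
ft_force: [1.8, -1.7, 0.5]
grip_width: 0.0128
finger_force: 1.2
```

Call:
{"fn": "arm_command", "kwargs": {"targets": [[[1,0,0],0],[[2,0,0],0],[[2,0,0],0]]}}

```text
t: 22.9
position: [0.5806, 0.1045, -0.0209]
ee_rot: [0.529, 0.849, 0.0, 0.0]
ft_force: [1.2, -0.5, 1.0]
grip_width: 0.013
finger_force: 0.7
```

```bash
python3 -c "
from h import *
report(('wrist','top','side'))"
```

```text
t 22.9 tcp [-70.5   5.4] -0.0209 yaw-G -0.3 f [ 1.2 -0.5  1. ]
wrist pin gauge [1.6 1.8] 0.68
wrist rect [-37.2  -1.3] [90.6 44.9] ang 0.7 0.76
top pin [-2.4 -1.6] 0.73
top pin gauge [0.9 1.4] 0.7
top rect [-33.2  28. ] [40.4 42. ] ang 1.4 0.53
side pin [-2.6  1. ] 0.87
side rect [-36.5 -31.3] [52.  77.7] ang 24.8 0.86
side rect [  4.1 -38.5] [ 63.2 120.6] ang 3.8 0.68
```

Close to home; creep to the stop by force.

Call:
{"fn": "arm_command", "kwargs": {"targets": [[[1,0,0],0],[[2,0,0],0],[[2,0,0],0]]}}

```text
t: 23.75
position: [0.5795, 0.1062, -0.0211]
ee_rot: [0.529, 0.849, -0.0, -0.0]
ft_force: [0.9, -1.6, -0.5]
grip_width: 0.0129
finger_force: 0.8
```

Call:
{"fn": "arm_command", "kwargs": {"targets": [[[1,0,0],0],[[1.5,0,0],0],[[1.5,0,0],0]]}}

```text
t: 24.0
position: [0.5788, 0.1076, -0.0211]
ee_rot: [0.529, 0.849, -0.0, -0.0]
ft_force: [1.5, -0.8, -0.1]
grip_width: 0.0131
finger_force: 0.7
```

Call:
{"fn": "arm_command", "kwargs": {"targets": [[[1,0,0],0],[[1.5,0,0],0],[[1.5,0,0],0]]}}

```text
t: 24.25
position: [0.5781, 0.109, -0.0211]
ee_rot: [0.529, 0.849, -0.0, -0.0]
ft_force: [0.2, -1.3, -0.5]
grip_width: 0.013
finger_force: 0.6
```

Call:
{"fn": "arm_command", "kwargs": {"targets": [[[1,0,0],0],[[1.5,0,0],0],[[1.5,0,0],0]]}}

```text
t: 24.5
position: [0.5784, 0.1098, -0.0208]
ee_rot: [0.529, 0.849, 0.0, 0.001]
ft_force: [3.5, -3.9, -2.4]
grip_width: 0.0126
finger_force: 2.4
```

Call:
{"fn": "arm_command", "kwargs": {"targets": [[[1,0,0],0],[[1.5,0,0],0],[[1.5,0,0],0]]}}

```text
t: 24.75
position: [0.579, 0.1104, -0.0203]
ee_rot: [0.529, 0.849, 0.0, 0.002]
ft_force: [5.1, -7.5, -2.1]
grip_width: 0.013
finger_force: 4.2
```

```bash
python3 -c "
from h import *
report(('wrist','top','side'))"
```

```text
t 24.75 tcp [-64.4   4.2] -0.0203 yaw-G -0.3 f [ 5.1 -7.5 -2.1]
wrist pin gauge [1.8 3.8] 0.73
wrist rect [29.6 -1.8] [90.5 26.9] ang -0.2 0.57
wrist rect [ 1.  -0.5] [142.9  87.5] ang 1.4 0.55
top pin [ 3.4 -2.3] 0.74
top pin gauge [2.  1.1] 0.57
top rect [28.7 27. ] [31.1 55.8] ang -30.6 0.69
side pin [3.1 1.3] 0.53
side pin gauge [4.1 2.4] 0.92
side rect [-34.4 -31.9] [46.5 73.4] ang 20.5 0.6
```

Force has risen to 9 N against the push and motion has stopped: home. Backing straight out, then up.

Call:
{"fn": "arm_command", "kwargs": {"targets": [[[-2,0,0],0],[[-10,0,0],0],[[-30,0,0],0],[[-60,0,0],0],[[-80,0,-30],0],[[-80,0,-70],0],[[-100,0,-110],0],[[-130,0,-140],0]]}}

```text
t: 26.02
position: [0.6328, -0.0014, 0.1188]
ee_rot: [0.528, 0.85, 0.001, -0.001]
ft_force: [1.8, 0.0, -0.1]
grip_width: 0.0129
finger_force: 0.0
```

```bash
python3 -c "
from h import *
report(('wrist','top','side'))
p=robot.snapshot('wrist')
for o in ('stop','bridge'):
  for d in robot.pinpoint(p,o)[:1]: print(o,gf(d['location']),d['conf'])
"
```

```text
t 26.0167 tcp [-188.6    5.9] 0.1188 yaw-G -0.2 f [ 1.8  0.  -0.1]
wrist rect [-53.8  -2.3] [88.2  6.6] ang -0.2 0.76
top pin [2.5 0.5] 0.88
top pin gauge [2.  1.7] 0.71
top rect [38.6  2.6] [91.6 37.7] ang 1.6 0.81
side pin [ 0.7 -2.6] 0.56
side pin gauge [3.2 0.4] 0.57
side rect [-38.4  -4.8] [94.1 71.3] ang 4.6 0.9
side rect [-44.3 132.2] [46.4 73.9] ang 29.1 0.25
```

```bash
python3 -c "
from cell import robot
print(robot.finish_job())"
```

```text
the job is handed in; nothing more can be done
None
```

The carrier was pushed flat into the gauge until the force rose to about 9 N at the stop bar, the arm was backed clear, and the job was handed in at about 26 s; the final camera estimates put the carrier within about 3 mm of home, but no verdict came back.

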